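# Bring the tall sample to the front of the carousel and put it on the balance

### The arm

A 6-joint arm with a two-finger parallel gripper is mounted at the origin on the work surface. World frame = base frame: x ahead of the robot, y to its left, z up, the work surface at z = 0. Lengths are in mm, angles in degrees, forces in N, time in s.
With the tool pointing down it reaches from about 300 to 850 mm from the base axis. Payload 4.2 kg.
Tool frame: the origin (TCP) lies at the very end of the fingers, on their centre line; the grasp point (between the pads) lies 19 mm behind it (env.grip_depth is the distance from the TCP to the grasp point, in mm); y points along the fingers, z is the direction in which the jaws open and shut, and the axes are right-handed (so a half turn about y gives the same grasp; the last joint's range is limited). The gripper opens to 91 mm and grips with 3 to 60 N. Pads are 32 mm wide; open, the fingers measure 118 mm over their backs; the gripper's body (76 mm by 178 mm) begins 60 mm behind the grasp point.
Start: joints at [69.099, 18.312, 89.639, -0, 72.044, -1.146], TCP at [194.359, 541.175, 189.676] pointing down, gripper open.
Joint ranges: [-177.97, 177.97], [-48.28, 115.42], [12.27, 149.76], [-77.06, 257.06], [2.81, 150.46], [-146.56, 146.56]. Speed limits (degrees/s): [147.25, 147.25, 180, 180, 180, 180].

### API

Orientations are given as [roll, pitch, yaw] about the fixed x, y, z axes, in that order (R = Rz(yaw) Ry(pitch) Rx(roll)).
In Python, from workcell import state, imaging, job, env gives the robot as it stands.
- The arm moves only by the shell command python3 -m pendant 'ROWS' [FORCE]. ROWS is JSON, a list of rows, each an object with "delta_pos": the shift along the tool's x, y, z in cm, a list of three; "twist": the turn, a rotation vector about the tool's x, y, z in degrees, a list of three; "grip": the opening in per cent of the stroke, from 0 (shut) to 100 (fully open). In form: [{"delta_pos": [tx, ty, tz], "twist": [wx, wy, wz], "grip": grip}, ...]. A call has exactly 5 rows; each row is the pose to reach, as a shift and turn from the pose commanded when the call began, along the tool's axes at that moment; what a row does not reach only later rows make up. A row lasts 1/10 s, in which the tool goes at most 50 mm and 8.59 degrees, less where a joint would pass 70% of its speed; a pose out of reach is approached as far as the arm can. A call with a gripper value outside its range is refused whole. The fingers move at their own pace and stop on an object; FORCE is the grip in N (left out, the last holds). Time passes only in rows, so rows that repeat a pose let the fingers close, or fill a call up. It gives the time, the measured TCP pose, the force and the opening at its end, in the units of the state.
- state(): the state, without advancing time (a new reading comes with each control period).
- imaging.grab_frame(name): name is "scene" or "top" or "wrist"; returns (picture, depth): 480x640x3 uint8, red, green, blue; 480x640 float32, mm along the optical axis (not along the pixel's ray), 0 where there is no reading.
- imaging.camera_info(name): a dict with "fx", "fy", "cx", "cy" (pixels), "R" (3x3) and "t" (3): a world point X has camera coordinates R X + t. Camera axes: x right, y down, z forward; pixel columns grow to the right and rows downward; lengths in mm; the calibration is good to about 2 mm. The wrist camera is an equidistant fisheye: a pixel r from the principal point sees the ray r / f radians off the axis. A picture is of the moment at which its call begins: read the wrist's pose just before it. camera_info takes no time and is no camera call; for the wrist camera it gives the pose at the moment of the call.
- job.job_done(): hands the job in, once; it reports no verdict.
The state is a dict: "time_s": time; "qpos": joint angles; "qvel": joint speeds; "effort": joint torques, N m; "ee_pos": TCP position; "ee_rot": TCP orientation; "force": force on the tool from outside, world axes, zero at the start; "torque": the same for the moment, N m; "gripper_width": finger opening in mm.
Only numpy, scipy, OpenCV 4.12 (cv2) and the standard library are available. Lean on these libraries where they do the work, as an engineer would, in place of code of your own. Each camera call takes 0.05 s, during which the arm holds its last target.

### The job

Turn the sample carousel until the one tall, narrow-necked bottle stands at the pointer on the base plate. Then lift it straight up out of its pocket there and stand it upright on the middle of the balance pan, setting it down rather than dropping it.

Things in the scene. Friction and masses are not known exactly. Their poses are not given: they have to be found in the camera images.
- bottle_mid (a point): Centre (50 mm above the foot) of the wanted bottle: white plastic, blue cap, 100 mm tall, 0.12 kg, body 40 mm across up to 70 mm, then a narrow neck and 25 mm cap; z up. Stands loose in a carousel pocket, at first 40 to 80 degrees left or right of the pointer seen from the knob. The only tall one: the carousel's other bottles are squat jars 60 mm tall, 41 mm across, with full-width caps.
- knob (a point): Middle of the carousel's round black knob, on its upright turning axis, 145 mm above the table. Knob 38 mm across, from 125 to 160 mm above the table, higher than all the carousel's bottles, on a 22 mm column. Gripped from above and twisted, it turns the carousel and its bottles one to one, either way, lightly (about 0.1 N m); the carousel stays where it is left.
- mark (a point): Where the wanted pocket's floor centre belongs: 100 mm from the axis towards the pointer, 25 mm above the table; fixed to the grey base plate, x axis towards the carousel's axis. Pointer: small dark diamond on the plate's tongue, robot's side. Six pockets 60 degrees apart, centres 100 mm from the axis: cups 44 mm wide inside, 52 outside, rims 14 mm high, floors 25 mm above the table.
- pan (a point): Centre of the upper face of the balance's round steel pan, 130 mm in diameter, 68 mm above the table. The balance is a white instrument, 250 x 200 mm and 57 mm high beside the pan, with its display on the robot's side; it does not move. z up.
There are look-alikes about, which are no part of the job. What is shaped like the part that bears bottle_mid but green is not meant.

How it is judged (in metres and radians):
On the way:
1. the tall bottle, standing in its pocket, has been turned to the pointer and is at rest there (horizontal distance between bottle_mid and mark below 0.022 m and height (world z) of bottle_mid below 0.081 m and angle between bottle_mid's own z axis and vertical below 0.15 rad and linear speed of sample below 0.03 m/s), for 0.2 s.
At the end, for the whole second after the job is handed in: The tall bottle stands upright (within 0.1 rad) and at rest on the balance pan, its axis within 30 mm of the pan's centre, released (horizontal distance between bottle_mid and pan below 0.03 m and z of bottle_mid in the frame of pan between 0.044 and 0.056 m and angle between bottle_mid's own z axis and vertical below 0.1 rad and linear speed of sample below 0.02 m/s); the robot touches nothing.
It fails at once if the tall bottle is lifted out of the carousel anywhere but at the pointer (more than 35 mm from the mark) (height (world z) of bottle_mid between 0.087 and 0.105 m and horizontal distance between bottle_mid and knob below 0.13 m and horizontal distance between bottle_mid and mark above 0.035 m).
It fails at once if the tall bottle is let go more than 20 mm above the pan (horizontal distance between bottle_mid and pan below 0.08 m and z of bottle_mid in the frame of pan above 0.07 m and contact force between the fingers and sample below 0.05 N).
It also fails if it takes over 48 s, if anything falls off the work surface, if the arm or the gripper's body presses on something with over 40 N, if the wrist force passes 120 N, or if a joint passes its speed limit or range.

## Working session

There is one attempt and no reset: what is moved stays moved. The work goes in short steps, Python scripts to look and compute and a shell command to move; the robot and the scene stay as the last step left them, time stands still between calls to the robot, and variables do not carry over. Pictures are saved under pics/ and viewed, and the job is handed in when it is done.

```bash
ls; mkdir -p pics
python3 - <<'E'
from workcell import state, imaging, env
import cv2
s=state();print(s)
for n in("scene","top"):
    p,d=imaging.grab_frame(n);cv2.imwrite(f"pics/{n}0.png",p[:,:,::-1])
    import numpy as np
    np.save(f"pics/{n}0d.npy",d)
    c=imaging.camera_info(n);print(n,c)
E
```

```text
pics
{'time_s': 0.0, 'qpos': array([ 6.90985853e+01,  1.83527341e+01,  8.97061889e+01,  1.38169723e-03,
        7.20435192e+01, -1.14593201e+00]), 'qvel': array([ 0.06882933,  0.1309197 ,  0.02362071,  0.00351482,  0.10133074,
       -0.05358915]), 'effort': array([-9.52630580e-04, -4.12462556e+01, -2.31972277e+01,  7.27437995e-02,
        4.57263901e-02, -1.17679328e-04]), 'ee_pos': array([194.15124504, 540.65179025, 188.81083392]), 'ee_rot': array([-9.01023954e+01,  3.36210412e-03, -1.97559129e+01]), 'force': array([0.25277047, 0.0838691 , 0.30867342]), 'torque': array([ 0.01891929, -0.03986294, -0.03188617]), 'gripper_width': 91.34259282105891}
scene {'fx': 500.52431595154115, 'fy': 500.52431595154115, 'cx': 326.67275527204737, 'cy': 234.106175942142, 'R': array([[ 0.59508861,  0.8035813 ,  0.01125322],
       [ 0.68133725, -0.49703649, -0.53734   ],
       [-0.42620312,  0.32743215, -0.84329063]]), 't': array([-312.1442393 , -287.97406539, 1160.29248602])}
top {'fx': 607.7461481654707, 'fy': 607.7461481654707, 'cx': 313.40210801552723, 'cy': 237.75497941936817, 'R': array([[ 0.02408329, -0.99957851,  0.01621107],
       [-0.99381472, -0.02569656, -0.10803702],
       [ 0.10840805, -0.01350891, -0.99401469]]), 't': array([ -30.80073508,  513.69860076, 1265.25398515])}
```

View pics/scene0.png

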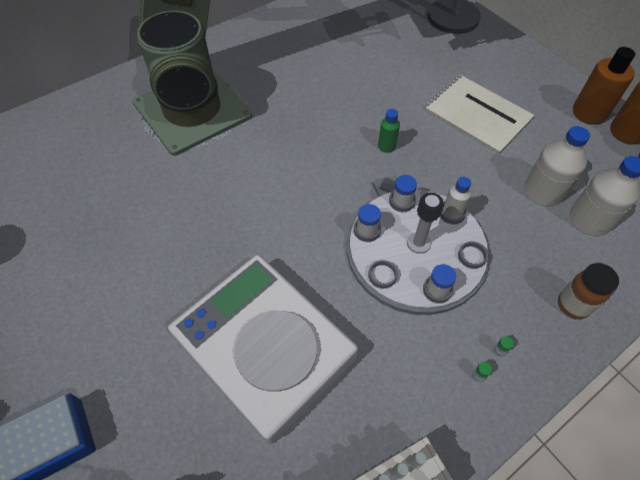

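View pics/top0.png

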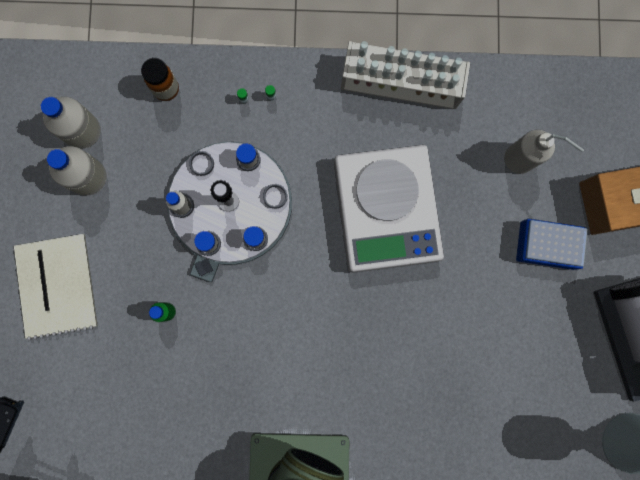

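The wanted bottle is in the top view at (178,203) and in the scene view at (458,200). These could be mistaken for it:

| Look-alike | Top view | Scene view |
|---|---|---|
| Green bottle | (162,312) | (388,130) |
| Squat jars | (246,156), (205,242), (254,237) | (443,280), (369,220), (404,190) |
| Large white jugs | (60,160), (55,107) | (577,137), (630,167) |

I choose the small white narrow-necked bottle on the carousel and will check it in a close crop.

```bash
cat > h.py <<'E'
import numpy as np, cv2
from workcell import state, imaging, env
def ray(n,u,v,c=None):
    c=c or imaging.camera_info(n); R=np.array(c["R"]);t=np.array(c["t"])
    x=np.array([(u-c["cx"])/c["fx"],(v-c["cy"])/c["fy"],1.])
    if n=="wrist":
        r=np.hypot(x[0],x[1]); x=np.array([x[0]/r*np.sin(r),x[1]/r*np.sin(r),np.cos(r)]) if r>1e-9 else np.array([0,0,1.])
    return -R.T@t, R.T@x
def onz(n,u,v,z,c=None):
    o,d=ray(n,u,v,c); return o+d*(z-o[2])/d[2]
def cap(img,box):
    x0,y0,x1,y1=box; h=cv2.cvtColor(img[y0:y1,x0:x1],cv2.COLOR_BGR2HSV)
    return h
def blobs(bgr,lo,hi,amin=30):
    m=cv2.inRange(cv2.cvtColor(bgr,cv2.COLOR_BGR2HSV),lo,hi)
    n,l,s,c=cv2.connectedComponentsWithStats(m)
    return [(c[i].round(1).tolist(),s[i].tolist()) for i in range(1,n) if s[i][4]>=amin]
E
python3 - <<'E'
from h import *
t=cv2.imread("pics/top0.png");s=cv2.imread("pics/scene0.png")
a=cv2.resize(t[130:290,150:310],None,fx=2.5,fy=2.5,interpolation=2)
b=cv2.resize(s[160:320,340:500],None,fx=2.5,fy=2.5,interpolation=2)
cv2.imwrite("pics/crop0.png",np.hstack([a,b]))
for n,i in(("top",t),("scene",s)):
    print(n,"blue");[print(x) for x in blobs(i,(105,120,60),(130,255,255))]
# plate/pan light regions
g=cv2.inRange(cv2.cvtColor(t,cv2.COLOR_BGR2HSV),(100,0,130),(180,60,200))
E
```

```text
top blue
([51.0, 106.3], [41, 97, 22, 20, 331])
([245.7, 153.0], [236, 143, 21, 21, 324])
([57.2, 158.8], [47, 149, 22, 20, 344])
([172.0, 197.9], [166, 192, 13, 13, 138])
([541.3, 252.2], [523, 219, 60, 50, 291])
([569.9, 224.8], [556, 223, 29, 5, 30])
([253.2, 236.2], [243, 227, 21, 20, 325])
([204.2, 240.8], [194, 231, 21, 20, 330])
([427.1, 236.1], [424, 233, 7, 7, 43])
([415.2, 237.7], [412, 235, 7, 7, 42])
([429.1, 249.3], [426, 246, 7, 8, 43])
([417.2, 250.9], [414, 248, 7, 7, 42])
([155.3, 312.0], [149, 306, 14, 13, 140])
scene blue
([391.3, 115.4], [386, 109, 12, 14, 145])
([577.5, 135.7], [566, 126, 24, 20, 366])
([630.7, 166.3], [620, 156, 20, 22, 350])
([405.3, 184.5], [395, 175, 22, 20, 355])
([463.0, 184.1], [456, 177, 15, 16, 183])
([368.9, 214.2], [358, 204, 23, 22, 380])
([443.3, 275.8], [432, 264, 24, 24, 452])
([200.4, 312.5], [197, 309, 8, 8, 55])
([188.1, 322.6], [184, 319, 9, 8, 59])
([211.1, 324.0], [207, 320, 9, 9, 58])
([198.7, 334.5], [195, 331, 9, 8, 59])
([61.2, 453.4], [15, 394, 79, 86, 1084])
```

View pics/crop0.png

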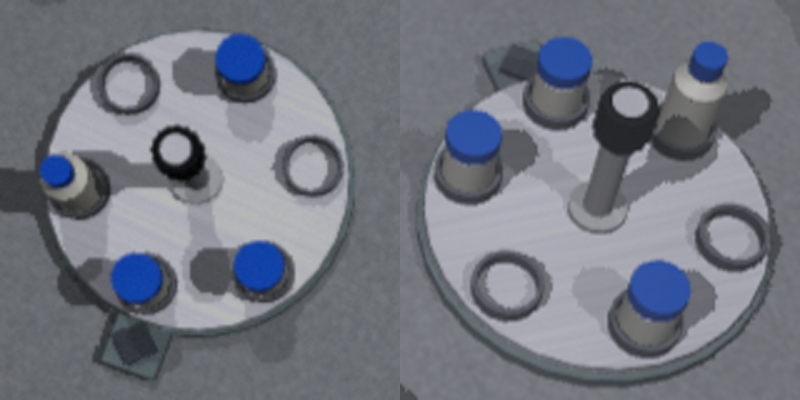

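The crop confirms it: the small-capped, narrow-necked white bottle is at about (172,198) in the top view. A squat jar stands at the pointer diamond, about (204,267). Next I locate everything.

Run:
```python
from h import *
t=cv2.imread("pics/top0.png");s=cv2.imread("pics/scene0.png")
def tri(a,b):
    o1,d1=ray("top",*a);o2,d2=ray("scene",*b)
    A=np.stack([d1,-d2],1);k=np.linalg.lstsq(A,o2-o1,rcond=None)[0]
    p,q=o1+k[0]*d1,o2+k[1]*d2; return ((p+q)/2).round(1),round(float(np.linalg.norm(p-q)),1)
# knob: bright top disc
def small(bgr,box,lo,hi):
    x0,y0,x1,y1=box
    return [([c[0]+x0,c[1]+y0],st) for c,st in blobs(bgr[y0:y1,x0:x1],lo,hi,15)]
print("knobtop",small(t,(208,176,236,206),(0,0,150),(180,80,255)))
print("knobscene",small(s,(418,190,446,220),(0,0,150),(180,80,255)))
print("knobblack",small(t,(205,174,240,206),(0,0,0),(180,255,40)),small(s,(412,188,448,224),(0,0,0),(180,255,45)))
print("diamond",small(t,(190,254,222,284),(0,0,0),(180,255,68)),small(s,(370,170,400,205),(0,0,0),(180,255,68)))
for nm,a,b in(("tall",(172,197.9),(463,184.1)),):
    print(nm,tri(a,b),onz("top",*a,122).round(1),onz("scene",*b,118).round(1))
for a in((245.7,153),(253.2,236.2),(204.2,240.8)):print("jar",onz("top",*a,84).round(1))
for b in((405.3,184.5),(368.9,214.2),(443.3,275.8)):print("jar",onz("scene",*b,80).round(1))
# pan & balance by depth
for n in("top","scene"):
    d=np.load(f"pics/{n}0d.npy");c=imaging.camera_info(n)
    v,u=np.mgrid[:480,:640];X=np.stack([(u-c["cx"])/c["fx"]*d,(v-c["cy"])/c["fy"]*d,d],-1)
    W=(X-c["t"])@c["R"]
    np.save(f"pics/{n}W.npy",W.astype(np.float32))
    box=(slice(140,275),slice(330,450)) if n=="top" else (slice(250,445),slice(160,365))
    w=W[box].reshape(-1,3);ok=(d[box].ravel()>0)
    hh=np.histogram(w[ok,2],np.arange(-10,90,4));print(n,hh[0])
    m=ok&(w[:,2]>64)&(w[:,2]<74);print("pan pts",m.sum(),w[m].mean(0),(w[m].min(0)+w[m].max(0))/2,w[m].max(0)-w[m].min(0))
    # carousel plate
    box=(slice(130,290),slice(150,310)) if n=="top" else (slice(160,320),slice(340,500))
    w=W[box].reshape(-1,3);m=(d[box].ravel()>0);print(np.histogram(w[m,2],np.arange(-6,170,4))[0])
    m&=(w[:,2]>155)&(w[:,2]<168);print("knob top depth",m.sum(),w[m].mean(0))
```

```text
knobtop [([223.4, 183.2], [0, 0, 28, 30, 269]), ([219.6, 189.1], [6, 8, 12, 11, 104])]
knobscene [([431.8, 200.4], [7, 5, 14, 11, 113]), ([443.2, 196.9], [23, 5, 5, 5, 15])]
knobblack [([222.4, 193.3], [6, 7, 21, 23, 177])] [([429.2, 212.0], [6, 10, 26, 23, 269])]
diamond [([201.2, 265.4], [0, 0, 23, 22, 265]), ([198.8, 277.8], [0, 20, 19, 8, 25])] [([385.0, 189.3], [10, 17, 11, 5, 22])]
tall (array([576.8, 265.9, 117.3]), 0.5) [576.2 265.  122. ] [576.9 265.2 118. ]
jar [680.4 126.7  84. ]
jar [508.2 105.2  84. ]
jar [496.3 204.1  84. ]
jar [497.1 204.5  80. ]
jar [509.6 105.5  80. ]
jar [681.7 127.2  80. ]
top [  46  873 2649 1228   76   17   27   27   22   19   26   24   23   29
  112  932 3741 2944  889 1737  665   27    0    0]
pan pts 2871 [ 614.5607726  -169.24862404   68.3278883 ] [ 582.34821595 -171.49594989   68.9306281 ] [243.36074532 171.58281794   9.85889211]
[2492 7125 3080  248  312  503 1148 4344 2975  487  288  365  113   29
   36   30   39   29   22   23   34  122  520  316   42   54   57   20
    6    8    9   16   68   49   10    6   12   11    9   15   46  186
   74]
knob top depth 307 [588.64569466 165.06826669 160.62870735]
scene [    0  2220 16878  1237    38   121   165   115   295   145    74    97
    76    93   186   778  8966  3077   520  4517   217     0     0     0]
pan pts 5199 [ 618.27825631 -170.79756439   67.77971748] [ 603.19772933 -169.10907439   68.63157506] [155.98297115 129.93087105   9.24653316]
[ 917 8556 1079  120  357  633  351 6254 2195  431  508  634  125  112
  120  120  122  111  125  111  125  140  867  270   44   91  101   52
   31   33   27   13  107   48   30   37   28   37   37   29   73  276
   34]
knob top depth 364 [590.75348545 163.46500974 159.89075113]
```

Run:
```python
from h import *
from scipy.optimize import least_squares
P=np.array([[681,127],[508.9,105.3],[496.7,204.3],[576.6,265.2]])
r=least_squares(lambda c:np.hypot(*(P-c).T)-100,[590,164]);print("axis",r.x,r.fun)
t=cv2.imread("pics/top0.png");s=cv2.imread("pics/scene0.png")
a=cv2.resize(t[245:290,180:230],None,fx=8,fy=8,interpolation=0)
b=cv2.resize(s[165:210,360:410],None,fx=8,fy=8,interpolation=0)
cv2.imwrite("pics/dia0.png",np.hstack([a,b]))
for n in("top","scene"):
    W=np.load(f"pics/{n}W.npy").reshape(-1,3)
    m=(W[:,2]>70)&(abs(W[:,0]-618)<62)&(abs(W[:,1]+170)<62)
    m=(W[:,2]>63)&(W[:,2]<74)&(np.hypot(W[:,0]-617,W[:,1]+170)<80)
    q=W[m][:,:2].astype(np.float32)
    print(n,"pan circle",cv2.minEnclosingCircle(q),np.median(q,0),np.percentile(q,[1,99],axis=0).mean(0))
    W=np.load(f"pics/{n}W.npy")
for u,v in((204,267),):
  for z in(4,8,12):print(z,onz("top",u,v,z).round(1),onz("scene",386.5,188,z).round(1))
```

```text
axis [588.7926544  165.75655614] [ 0.02132386  0.18897847 -0.16686893  0.1881198 ]
top pan circle ((617.6932983398438, -170.6289825439453), 79.01189422607422) [ 615.2079  -168.64598] [ 615.85537903 -168.87558136]
scene pan circle ((616.087890625, -169.40525817871094), 65.48993682861328) [ 618.99426 -171.244  ] [ 617.1821109  -169.67025414]
4 [447.6 215.4   4. ] [442.4 215.3   4. ]
8 [447.4 214.7   8. ] [444.5 212.9   8. ]
12 [447.2 214.1  12. ] [446.6 210.5  12. ]
```

View pics/dia0.png

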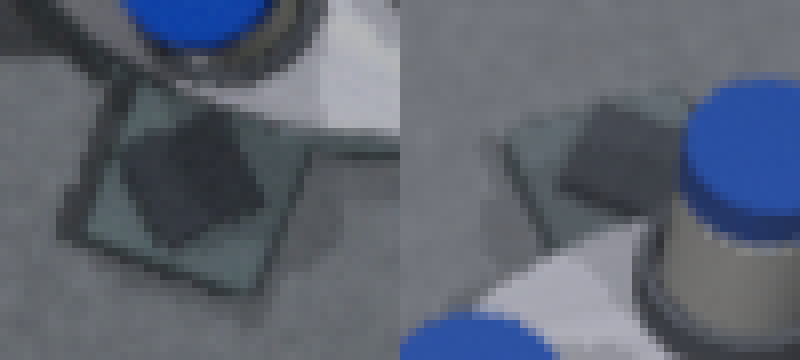

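The diamond centre is at about (204,267) in the top view, which gives (447,215) mm. From the axis at (589,165) its bearing is about 160.6°. The tall bottle is at 97.3°, so the carousel has to turn about +63° counter-clockwise. I'll pre-twist the other way on the approach.

```bash
python3 -m pendant '[{"delta_pos":[4.1,0,-1.8],"twist":[0,7,0],"grip":100},{"delta_pos":[8.2,0,-3.6],"twist":[0,14,0],"grip":100},{"delta_pos":[12.3,0,-5.4],"twist":[0,21,0],"grip":100},{"delta_pos":[16.4,0,-7.2],"twist":[0,28,0],"grip":100},{"delta_pos":[20.5,0,-9.0],"twist":[0,35,0],"grip":100}]' 40
cat > plan.py <<'E'
import sys
from h import *
from scipy.spatial.transform import Rotation as Ro
s=state();R=Ro.from_euler("xyz",s["ee_rot"],degrees=True)
T=np.array([float(v) for v in sys.argv[1:4]])
print("t",round(s["time_s"],2),"pos",s["ee_pos"].round(1),"rot",s["ee_rot"].round(2),"w",round(s["gripper_width"],1),"F",s["force"].round(1))
print("delta cm",(R.inv().apply(T-s["ee_pos"])/10).round(2))
if len(sys.argv)>4:
    G=Ro.from_euler("xyz",[-90,0,float(sys.argv[4])],degrees=True)
    print("twist",(R.inv()*G).as_rotvec(degrees=True).round(2))
E
python3 plan.py 589.3 165 175 -83
```

```text
time_s: 0.6
ee_pos: [357.7, 385.7, 189.4]
ee_rot: [-90.0, -0.0, -55.0]
force: [1.5, -0.1, -0.0]
gripper_width: 91.3
t 0.6 pos [357.7 385.7 189.4] rot [-90.03  -0.   -55.02] w 91.3 F [ 1.5 -0.1 -0. ]
delta cm [31.36  1.44  6.33]
twist [3.000e-02 2.798e+01 1.000e-02]
```

```bash
python3 -m pendant '[{"delta_pos":[4.6,0.2,0.9],"twist":[0,7,0],"grip":100},{"delta_pos":[9.2,0.4,1.8],"twist":[0,14,0],"grip":100},{"delta_pos":[13.8,0.6,2.8],"twist":[0,21,0],"grip":100},{"delta_pos":[18.4,0.8,3.7],"twist":[0,28,0],"grip":100},{"delta_pos":[23,1,4.6],"twist":[0,28,0],"grip":100}]'
python3 plan.py 589.3 165 175 -83
```

```text
time_s: 1.1
ee_pos: [528.1, 224.3, 179.2]
ee_rot: [-90.0, 0.0, -82.9]
force: [0.6, 0.2, 0.6]
gripper_width: 90.9
t 1.1 pos [528.1 224.3 179.2] rot [-9.003e+01  1.000e-02 -8.288e+01] w 90.9 F [0.6 0.2 0.6]
delta cm [6.64 0.42 5.34]
twist [ 0.03  0.12 -0.01]
```

```bash
python3 -m pendant '[{"delta_pos":[3.0,0.2,2.5],"twist":[0,0,0],"grip":100},{"delta_pos":[5.8,0.4,4.6],"twist":[0,0,0],"grip":100},{"delta_pos":[6.64,0.4,5.34],"twist":[0,0,0],"grip":100},{"delta_pos":[6.64,0.4,5.34],"twist":[0,0,0],"grip":100},{"delta_pos":[6.64,0.4,5.34],"twist":[0,0,0],"grip":100}]'
python3 plan.py 589.3 165 130 -83
python3 - <<'E'
from h import *
c=imaging.camera_info("wrist");p,d=imaging.grab_frame("wrist");p=p[:,:,::-1].copy();cv2.imwrite("pics/w1.png",p)
import math
# project helper: predicted knob top centre
X=c["R"]@np.array([589.3,165,160.])+c["t"];th=math.atan2(np.hypot(X[0],X[1]),X[2]);k=th/np.hypot(X[0],X[1])
print("pred knob px",c["fx"]*X[0]*k+c["cx"],c["fy"]*X[1]*k+c["cy"])
E
```

```text
time_s: 1.6
ee_pos: [587.6, 167.5, 175.4]
ee_rot: [-90.1, 0.0, -82.7]
force: [0.3, -0.1, -0.9]
gripper_width: 91.4
t 1.6 pos [587.6 167.5 175.4] rot [-9.007e+01  4.000e-02 -8.274e+01] w 91.4 F [ 0.3 -0.1 -0.9]
delta cm [0.27 4.54 0.15]
twist [ 0.07  0.26 -0.04]
pred knob px 312.063696810682 273.9431996865548
```

View pics/w1.png

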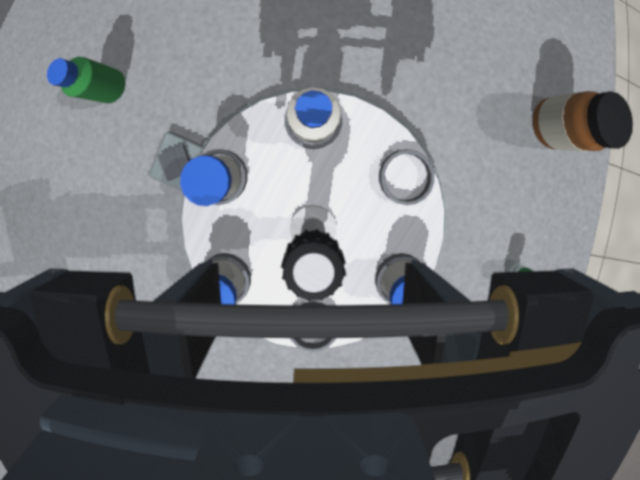

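The wrist view shows the knob at (313,272), where predicted, centred between the fingers. The tall bottle is at (313,108) and the diamond at (175,160). I'll go down and grip.

```bash
python3 -m pendant '[{"delta_pos":[0.2,1.5,0.1],"twist":[0,0,0],"grip":100},{"delta_pos":[0.2,3.2,0.1],"twist":[0,0,0],"grip":100},{"delta_pos":[0.2,4.5,0.1],"twist":[0,0,0],"grip":100},{"delta_pos":[0.2,4.5,0.1],"twist":[0,0,0],"grip":60},{"delta_pos":[0.2,4.5,0.1],"twist":[0,0,0],"grip":30}]' 40
python3 -m pendant '[{"delta_pos":[0,0,0],"twist":[0,0,0],"grip":30},{"delta_pos":[0,0,0],"twist":[0,0,0],"grip":20},{"delta_pos":[0,0,0],"twist":[0,0,0],"grip":10},{"delta_pos":[0,0,0],"twist":[0,0,0],"grip":10},{"delta_pos":[0,0,0],"twist":[0,0,0],"grip":10}]' 40
python3 plan.py 589.3 165 130 -19.5
python3 - <<'E'
from h import *
R=cv2.imread("pics/w1.png");cv2.imwrite("pics/w1d.png",cv2.resize(R[110:210,130:250],None,fx=5,fy=5,interpolation=0))
E
```

```text
time_s: 2.15
ee_pos: [589.5, 165.6, 130.9]
ee_rot: [-90.0, 0.0, -82.7]
force: [0.1, 0.2, -0.4]
gripper_width: 77.7
time_s: 2.65
ee_pos: [589.4, 164.8, 130.8]
ee_rot: [-90.0, 0.0, -82.8]
force: [-6.7, -0.6, 1.2]
gripper_width: 38.0
t 2.65 pos [589.4 164.8 130.8] rot [-9.004e+01  1.000e-02 -8.276e+01] w 38.0 F [-6.7 -0.6  1.2]
delta cm [-0.02  0.08 -0.01]
twist [ 3.000e-02 -6.326e+01 -3.000e-02]
```

View pics/w1d.png

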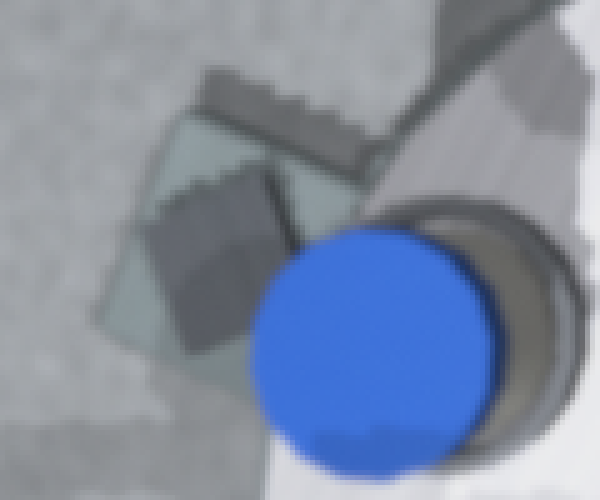

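```bash
python3 -m pendant '[{"delta_pos":[0,0,0],"twist":[0,-3,0],"grip":10},{"delta_pos":[0,0,0],"twist":[0,-7,0],"grip":10},{"delta_pos":[0,0,0],"twist":[0,-12,0],"grip":10},{"delta_pos":[0,0,0],"twist":[0,-17,0],"grip":10},{"delta_pos":[0,0,0],"twist":[0,-22,0],"grip":10}]'
python3 -m pendant '[{"delta_pos":[0,0,0],"twist":[0,-5,0],"grip":10},{"delta_pos":[0,0,0],"twist":[0,-10,0],"grip":10},{"delta_pos":[0,0,0],"twist":[0,-15,0],"grip":10},{"delta_pos":[0,0,0],"twist":[0,-20,0],"grip":10},{"delta_pos":[0,0,0],"twist":[0,-25,0],"grip":10}]'
python3 plan.py 589.3 165 130 -19.5
```

```text
time_s: 3.15
ee_pos: [589.5, 164.9, 130.8]
ee_rot: [-90.0, 0.0, -60.6]
force: [-0.8, 0.2, 1.2]
gripper_width: 36.0
time_s: 3.65
ee_pos: [589.8, 165.2, 130.8]
ee_rot: [-90.0, 0.0, -35.6]
force: [0.2, 1.7, 0.5]
gripper_width: 36.0
t 3.65 pos [589.8 165.2 130.8] rot [-8.996e+01  2.000e-02 -3.558e+01] w 36.0 F [0.2 1.7 0.5]
delta cm [-0.03  0.08 -0.05]
twist [ -0.05 -16.08  -0.02]
```

```bash
python3 -m pendant '[{"delta_pos":[0,0,0],"twist":[0,-5,0],"grip":10},{"delta_pos":[0,0,0],"twist":[0,-9,0],"grip":10},{"delta_pos":[0,0,0],"twist":[0,-13,0],"grip":10},{"delta_pos":[0,0,0],"twist":[0,-15,0],"grip":10},{"delta_pos":[0,0,0],"twist":[0,-16,0],"grip":10}]'
python3 - <<'E'
from h import *
p,d=imaging.grab_frame("wrist");cv2.imwrite("pics/w2.png",p[:,:,::-1])
p,d=imaging.grab_frame("scene");p=p[:,:,::-1].copy();cv2.imwrite("pics/s2.png",p)
print(blobs(p,(105,120,60),(130,255,255),100))
E
```

```text
time_s: 4.15
ee_pos: [590.0, 165.5, 130.8]
ee_rot: [-89.9, -0.0, -19.7]
force: [0.8, 2.9, -0.2]
gripper_width: 36.1
[([391.3, 115.4], [386, 109, 12, 14, 145]), ([577.7, 135.7], [566, 126, 24, 20, 358]), ([630.7, 166.3], [620, 156, 20, 22, 350]), ([368.3, 216.7], [358, 207, 22, 21, 383]), ([479.5, 238.7], [468, 228, 24, 22, 420]), ([387.7, 262.8], [377, 252, 23, 23, 429]), ([65.6, 446.2], [15, 394, 80, 86, 1412])]
```

View pics/w2.png

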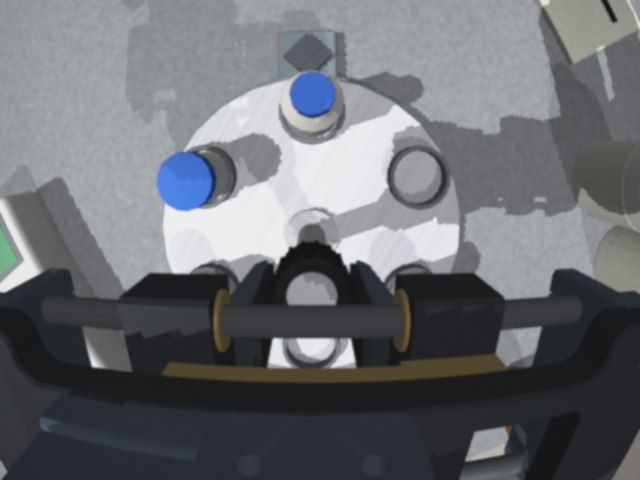

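View pics/s2.png

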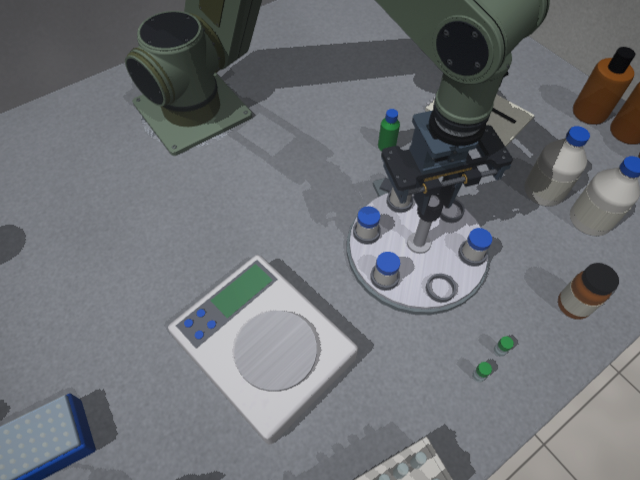

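The wrist view shows the tall bottle, cap at (312,93), in line with the diamond at (308,55) and the knob at about (312,288). The turn worked. I'll measure the bottle, then release.

```bash
python3 -m pendant '[{"delta_pos":[0,0,0],"twist":[0,0,0],"grip":40},{"delta_pos":[0,0,0],"twist":[0,0,0],"grip":70},{"delta_pos":[0,0,0],"twist":[0,0,0],"grip":100},{"delta_pos":[0,-1,0],"twist":[0,0,0],"grip":100},{"delta_pos":[0,-2.5,0],"twist":[0,0,0],"grip":100}]'
python3 -m pendant '[{"delta_pos":[0,-3,0],"twist":[0,0,0],"grip":100},{"delta_pos":[0,-4.5,0],"twist":[0,0,0],"grip":100},{"delta_pos":[0,-4.5,0],"twist":[0,0,0],"grip":100},{"delta_pos":[0,-4.5,0],"twist":[0,0,0],"grip":100},{"delta_pos":[0,-4.5,0],"twist":[0,0,0],"grip":100}]'
python3 - <<'E'
from h import *
c=imaging.camera_info("wrist");p,d=imaging.grab_frame("wrist");p=p[:,:,::-1].copy();cv2.imwrite("pics/w3.png",p)
b=blobs(p,(100,120,60),(130,255,255),60);print(b)
for q,_ in b[:4]:print(q,onz("wrist",*q,124,c).round(1),onz("wrist",*q,84,c).round(1))
# diamond
for q,_ in blobs(p[0:140,250:370],(0,0,0),(180,255,85),60):print("dark",q[0]+250,q[1],_,onz("wrist",q[0]+250,q[1],10,c).round(1))
E
python3 plan.py 495 198 180 -19.4
```

```text
time_s: 4.75
ee_pos: [589.1, 164.3, 155.5]
ee_rot: [-90.1, 0.1, -19.8]
force: [0.3, 0.4, -0.3]
gripper_width: 64.8
time_s: 5.25
ee_pos: [589.0, 164.5, 199.5]
ee_rot: [-90.1, 0.1, -19.8]
force: [-0.1, 0.1, 0.4]
gripper_width: 91.4
[([313.5, 109.8], [298, 94, 32, 33, 836]), ([212.9, 175.6], [190, 153, 47, 46, 1679]), ([227.8, 284.0], [217, 264, 24, 41, 747]), ([396.2, 284.3], [385, 264, 21, 41, 635])]
[313.5, 109.8] [496.5 199.6 124. ] [492.  201.4  84. ]
[212.9, 175.6] [515.4 113.8 124. ] [513.7 102.9  84. ]
[227.8, 284.0] [597.3  92.2 124. ] [607.8  78.   84. ]
[396.2, 284.3] [642.2 216.5 124. ] [659.3 220.8  84. ]
t 5.3 pos [589.  164.6 199.3] rot [-90.09   0.12 -19.76] w 91.3 F [ 0.2  0.3 -0.6]
delta cm [-9.97  1.96 -0.03]
twist [ 0.09 -0.36 -0.12]
```

View pics/w3.png

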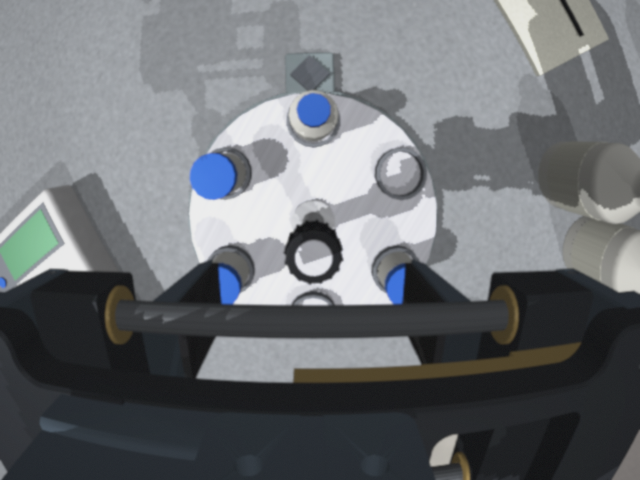

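The bottle at the pointer, cap at (313,110), measures about (496,199) mm. That is within about 2 mm of the mark. I'll move over it and go down.

```bash
python3 -m pendant '[{"delta_pos":[-4,0,0],"twist":[0,0,0],"grip":80},{"delta_pos":[-8,0,0],"twist":[0,0,0],"grip":80},{"delta_pos":[-9.95,0,0.15],"twist":[0,0,0],"grip":80},{"delta_pos":[-9.95,1.5,0.15],"twist":[0,0,0],"grip":80},{"delta_pos":[-9.95,3,0.15],"twist":[0,0,0],"grip":80}]'
python3 plan.py 496 199 57 -19.6
python3 - <<'E'
from h import *
c=imaging.camera_info("wrist");p,d=imaging.grab_frame("wrist");p=p[:,:,::-1].copy();cv2.imwrite("pics/w4.png",p)
for q,s in blobs(p,(100,120,60),(130,255,255),60):print(q,s,onz("wrist",*q,125,c).round(1))
E
```

```text
time_s: 5.8
ee_pos: [495.8, 200.2, 170.1]
ee_rot: [-90.0, -0.0, -19.7]
force: [-0.3, -1.2, 0.2]
gripper_width: 73.1
t 5.8 pos [495.8 200.2 170.1] rot [-90.    -0.   -19.69] w 73.1 F [-0.3 -1.2  0.2]
delta cm [ 0.06 11.31 -0.1 ]
twist [ 0.   -0.09  0.  ]
[362.1, 25.4] [346, 9, 34, 34, 925] [362.2 283.3 125. ]
[310.2, 251.4] [293, 233, 35, 37, 1003] [493.4 200.6 125. ]
[194.8, 281.4] [187, 273, 19, 19, 114] [486.8 116.3 125. ]
[225.6, 377.0] [217, 372, 20, 9, 123] [567.1 104.  125. ]
```

View pics/w4.png

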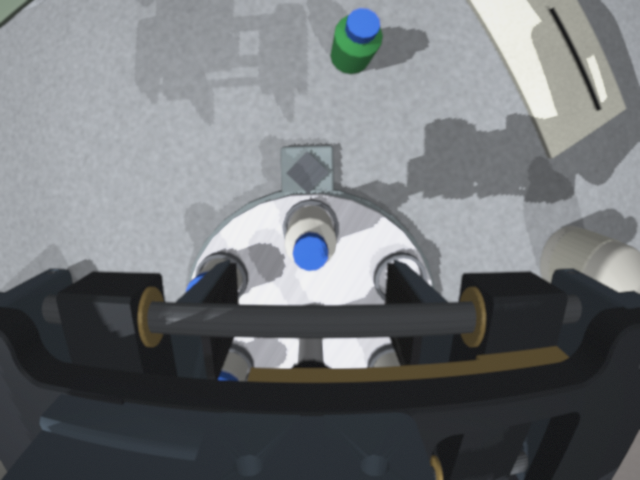

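The cap is at (310,251), between the fingers. I'll go down 113 mm with the bottle at (495.5,200), then close.

```bash
python3 -m pendant '[{"delta_pos":[0,2,0],"twist":[0,0,0],"grip":80},{"delta_pos":[0,4.5,0],"twist":[0,0,0],"grip":80},{"delta_pos":[0,7,0],"twist":[0,0,0],"grip":80},{"delta_pos":[0,9.5,0],"twist":[0,0,0],"grip":80},{"delta_pos":[0,11.2,0],"twist":[0,0,0],"grip":80}]'
python3 -m pendant '[{"delta_pos":[0,0,0],"twist":[0,0,0],"grip":70},{"delta_pos":[0,0,0],"twist":[0,0,0],"grip":60},{"delta_pos":[0,0,0],"twist":[0,0,0],"grip":50},{"delta_pos":[0,0,0],"twist":[0,0,0],"grip":40},{"delta_pos":[0,0,0],"twist":[0,0,0],"grip":30}]' 15
python3 -m pendant '[{"delta_pos":[0,0,0],"twist":[0,0,0],"grip":30},{"delta_pos":[0,0,0],"twist":[0,0,0],"grip":30},{"delta_pos":[0,0,0],"twist":[0,0,0],"grip":30},{"delta_pos":[0,0,0],"twist":[0,0,0],"grip":30},{"delta_pos":[0,0,0],"twist":[0,0,0],"grip":30}]' 15
```

```text
time_s: 6.35
ee_pos: [495.4, 199.4, 56.5]
ee_rot: [-90.1, 0.2, -19.8]
force: [0.1, 0.7, 0.2]
gripper_width: 72.9
time_s: 6.85
ee_pos: [497.2, 200.0, 59.6]
ee_rot: [-89.9, -0.1, -19.8]
force: [0.9, 0.7, 1.9]
gripper_width: 39.4
time_s: 7.35
ee_pos: [497.3, 200.1, 59.5]
ee_rot: [-89.9, -0.1, -19.8]
force: [-0.1, -0.8, 6.3]
gripper_width: 39.6
```

```bash
python3 -m pendant '[{"delta_pos":[0,-0.5,0],"twist":[0,0,0],"grip":30},{"delta_pos":[0,-1.2,0],"twist":[0,0,0],"grip":30},{"delta_pos":[0,-2.2,0],"twist":[0,0,0],"grip":30},{"delta_pos":[0,-3.2,0],"twist":[0,0,0],"grip":30},{"delta_pos":[0,-4.2,0],"twist":[0,0,0],"grip":30}]' 20
python3 -m pendant '[{"delta_pos":[0,-1.5,0],"twist":[0,0,0],"grip":30},{"delta_pos":[0,-3.5,0],"twist":[0,0,0],"grip":30},{"delta_pos":[0,-5.5,0],"twist":[0,0,0],"grip":30},{"delta_pos":[0,-7.5,0],"twist":[0,0,0],"grip":30},{"delta_pos":[0,-8.5,0],"twist":[0,0,0],"grip":30}]' 20
python3 - <<'E'
from h import *
p,d=imaging.grab_frame("scene");p=p[:,:,::-1].copy();cv2.imwrite("pics/s5.png",p)
E
python3 plan.py 616.8 -169.8 185 -19.8
```

```text
time_s: 7.85
ee_pos: [496.8, 200.0, 101.7]
ee_rot: [-90.0, -0.0, -19.8]
force: [0.2, -0.5, -0.2]
gripper_width: 39.1
time_s: 8.35
ee_pos: [497.5, 200.3, 188.1]
ee_rot: [-89.9, -0.2, -19.8]
force: [-0.1, 0.3, -0.8]
gripper_width: 39.2
t 8.4 pos [498.  200.5 188.9] rot [-89.8   -0.23 -19.76] w 39.2 F [ 0.7 -0.1 -0.6]
delta cm [ 23.7    0.38 -30.83]
twist [-0.2   0.04  0.23]
```

View pics/s5.png

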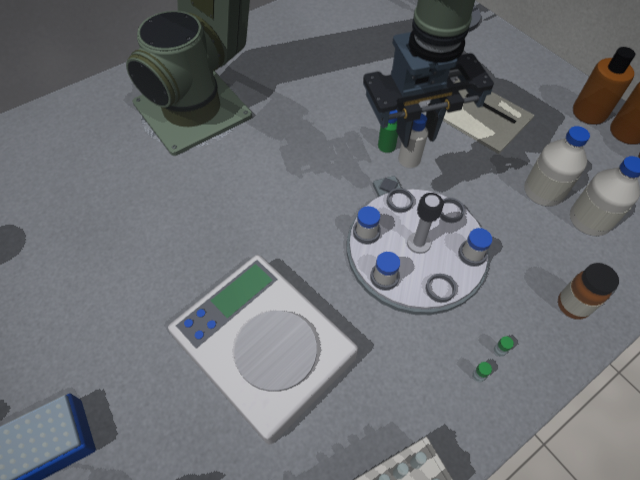

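The bottle hangs upright in the jaws at (413,145), and the carousel is undisturbed. I'll carry it to the pan.

```bash
python3 -m pendant '[{"delta_pos":[1,0,-1.3],"twist":[0,0,0],"grip":30},{"delta_pos":[3,0,-3.9],"twist":[0,0,0],"grip":30},{"delta_pos":[5.2,0,-6.7],"twist":[0,0,0],"grip":30},{"delta_pos":[7.4,0,-9.6],"twist":[0,0,0],"grip":30},{"delta_pos":[9.6,0,-12.5],"twist":[0,0,0],"grip":30}]'
python3 -m pendant '[{"delta_pos":[2.2,0,-2.9],"twist":[0,0,0],"grip":30},{"delta_pos":[4.4,0,-5.8],"twist":[0,0,0],"grip":30},{"delta_pos":[6.6,0,-8.6],"twist":[0,0,0],"grip":30},{"delta_pos":[8.8,0,-11.4],"twist":[0,0,0],"grip":30},{"delta_pos":[10.6,0,-13.8],"twist":[0,0,0],"grip":30}]'
python3 plan.py 616.8 -169.8 150 -19.8
```

```text
time_s: 8.9
ee_pos: [544.5, 48.6, 185.0]
ee_rot: [-90.0, 0.1, -19.7]
force: [0.1, 0.4, -0.2]
gripper_width: 38.7
time_s: 9.4
ee_pos: [597.8, -117.7, 184.8]
ee_rot: [-90.0, 0.1, -19.8]
force: [0.6, -0.2, -1.8]
gripper_width: 39.2
t 9.4 pos [ 597.8 -117.7  184.8] rot [-9.001e+01  7.000e-02 -1.980e+01] w 39.2 F [ 0.6 -0.2 -1.8]
delta cm [ 3.56  3.47 -4.26]
twist [ 0.01  0.   -0.07]
```

```bash
python3 -m pendant '[{"delta_pos":[1.8,0,-2.2],"twist":[0,0,0],"grip":30},{"delta_pos":[3.1,0.4,-3.7],"twist":[0,0,0],"grip":30},{"delta_pos":[3.56,1.5,-4.26],"twist":[0,0,0],"grip":30},{"delta_pos":[3.56,3,-4.26],"twist":[0,0,0],"grip":30},{"delta_pos":[3.56,4.5,-4.26],"twist":[0,0,0],"grip":30}]'
python3 - <<'E'
from h import *
for n in("scene","wrist"):
    p,d=imaging.grab_frame(n);cv2.imwrite(f"pics/{n}6.png",p[:,:,::-1])
E
python3 plan.py 616.8 -169.8 104 -19.8
```

```text
time_s: 9.9
ee_pos: [616.2, -167.1, 138.8]
ee_rot: [-90.0, 0.1, -19.8]
force: [-0.1, 0.3, -0.8]
gripper_width: 39.1
t 10.0 pos [ 614.6 -166.4  137.1] rot [-89.99   0.42 -19.72] w 39.3 F [-0.1  0.6 -0.3]
delta cm [ 0.35  3.31 -0.24]
twist [-0.01  0.08 -0.42]
```

View pics/scene6.png

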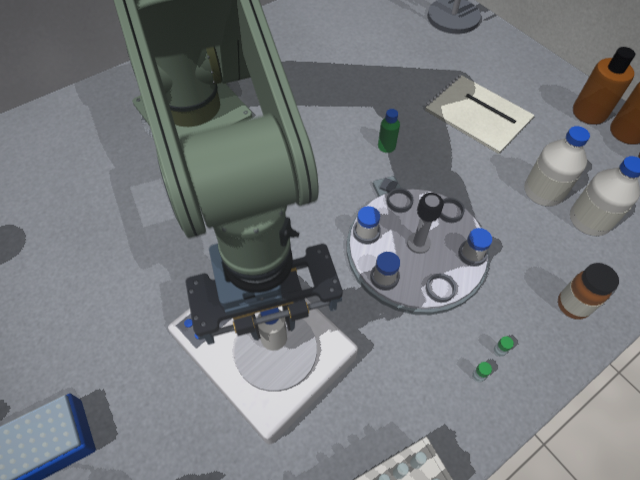

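View pics/wrist6.png

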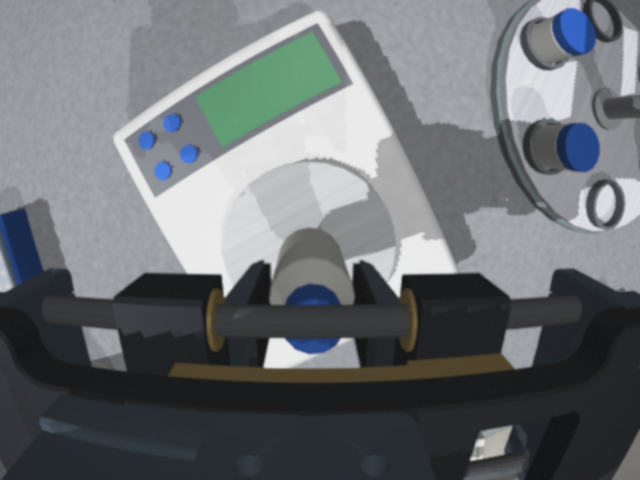

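The bottle is upright above the pan in both views, at (272,335) in the scene and (313,270) in the wrist view. I'll set it down slowly and watch the force.

```bash
python3 -m pendant '[{"delta_pos":[0.2,0.8,-0.2],"twist":[0,0,0],"grip":30},{"delta_pos":[0.2,1.6,-0.2],"twist":[0,0,0],"grip":30},{"delta_pos":[0.2,2.2,-0.2],"twist":[0,0,0],"grip":30},{"delta_pos":[0.2,2.8,-0.2],"twist":[0,0,0],"grip":30},{"delta_pos":[0.2,3.1,-0.2],"twist":[0,0,0],"grip":30}]'
python3 plan.py 616.8 -169.8 102.5 -19.8
```

```text
time_s: 10.5
ee_pos: [617.9, -170.4, 109.0]
ee_rot: [-90.0, 0.0, -19.8]
force: [-0.5, -0.3, -0.9]
gripper_width: 39.3
t 10.5 pos [ 617.9 -170.4  109. ] rot [-8.999e+01  4.000e-02 -1.975e+01] w 39.3 F [-0.5 -0.3 -0.9]
delta cm [-0.12  0.65  0.02]
twist [-0.01  0.05 -0.04]
```

```bash
python3 -m pendant '[{"delta_pos":[0,0.15,0],"twist":[0,0,0],"grip":30},{"delta_pos":[0,0.3,0],"twist":[0,0,0],"grip":30},{"delta_pos":[0,0.4,0],"twist":[0,0,0],"grip":30},{"delta_pos":[0,0.5,0],"twist":[0,0,0],"grip":30},{"delta_pos":[0,0.5,0],"twist":[0,0,0],"grip":30}]'
python3 -m pendant '[{"delta_pos":[0,0.05,0],"twist":[0,0,0],"grip":30},{"delta_pos":[0,0.1,0],"twist":[0,0,0],"grip":30},{"delta_pos":[0,0.15,0],"twist":[0,0,0],"grip":30},{"delta_pos":[0,0.15,0],"twist":[0,0,0],"grip":30},{"delta_pos":[0,0.15,0],"twist":[0,0,0],"grip":30}]'
```

```text
time_s: 11.0
ee_pos: [618.1, -170.6, 104.6]
ee_rot: [-90.0, 0.0, -19.8]
force: [-0.7, 0.2, -1.2]
gripper_width: 38.9
time_s: 11.5
ee_pos: [618.1, -170.5, 103.1]
ee_rot: [-90.0, 0.0, -19.8]
force: [0.1, 0.7, -1.2]
gripper_width: 39.0
```

```bash
python3 -m pendant '[{"delta_pos":[0,0.05,0],"twist":[0,0,0],"grip":30},{"delta_pos":[0,0.1,0],"twist":[0,0,0],"grip":30},{"delta_pos":[0,0.15,0],"twist":[0,0,0],"grip":30},{"delta_pos":[0,0.15,0],"twist":[0,0,0],"grip":30},{"delta_pos":[0,0.15,0],"twist":[0,0,0],"grip":30}]'
python3 -c "from workcell import state;print(state()['force'],state()['ee_pos'])"
```

```text
time_s: 12.0
ee_pos: [618.6, -170.8, 102.6]
ee_rot: [-90.0, -0.1, -19.8]
force: [-0.9, -0.7, 5.3]
gripper_width: 39.1
[-0.90058427 -0.73720173  5.26271883] [ 618.61655722 -170.7876389   102.61968682]
```

The force rose to +5 N at z = 102.6, so the bottle is on the pan. I'll release gently and back off straight up.

```bash
python3 -m pendant '[{"delta_pos":[0,0,0],"twist":[0,0,0],"grip":44},{"delta_pos":[0,0,0],"twist":[0,0,0],"grip":48},{"delta_pos":[0,0,0],"twist":[0,0,0],"grip":55},{"delta_pos":[0,0,0],"twist":[0,0,0],"grip":65},{"delta_pos":[0,0,0],"twist":[0,0,0],"grip":80}]' 10
python3 -m pendant '[{"delta_pos":[0,0,0],"twist":[0,0,0],"grip":90},{"delta_pos":[0,0,0],"twist":[0,0,0],"grip":90},{"delta_pos":[0,-0.5,0],"twist":[0,0,0],"grip":90},{"delta_pos":[0,-2,0],"twist":[0,0,0],"grip":90},{"delta_pos":[0,-4,0],"twist":[0,0,0],"grip":90}]'
python3 -m pendant '[{"delta_pos":[0,-3,0],"twist":[0,0,0],"grip":90},{"delta_pos":[0,-6,0],"twist":[0,0,0],"grip":90},{"delta_pos":[0,-9,0],"twist":[0,0,0],"grip":90},{"delta_pos":[-3,-11,0],"twist":[0,0,0],"grip":90},{"delta_pos":[-7,-11,0],"twist":[0,0,0],"grip":90}]'
python3 -m pendant '[{"delta_pos":[-4,0,0],"twist":[0,0,0],"grip":90},{"delta_pos":[-8,0,0],"twist":[0,0,0],"grip":90},{"delta_pos":[-9,0,0],"twist":[0,0,0],"grip":90},{"delta_pos":[-9,0,0],"twist":[0,0,0],"grip":90},{"delta_pos":[-9,0,0],"twist":[0,0,0],"grip":90}]'
python3 - <<'E'
from h import *
for n in("scene","wrist"):
    c=imaging.camera_info(n)
    p,d=imaging.grab_frame(n);p=p[:,:,::-1].copy();cv2.imwrite(f"pics/{n}7.png",p)
    for q,s in blobs(p,(100,120,60),(130,255,255),100):print(n,q,s,onz(n,*q,160,c).round(1))
E
```

```text
time_s: 12.5
ee_pos: [618.0, -170.4, 101.2]
ee_rot: [-90.0, 0.0, -19.8]
force: [-0.5, -0.7, 0.3]
gripper_width: 62.9
time_s: 13.0
ee_pos: [617.5, -170.4, 141.4]
ee_rot: [-90.0, 0.1, -19.8]
force: [-0.4, 0.2, -0.6]
gripper_width: 82.2
time_s: 13.5
ee_pos: [554.3, -147.5, 254.9]
ee_rot: [-90.0, -0.4, -19.8]
force: [-0.3, 0.3, 0.5]
gripper_width: 82.1
time_s: 14.0
ee_pos: [468.8, -116.9, 252.2]
ee_rot: [-90.0, -0.1, -19.8]
force: [0.6, -0.8, -0.8]
gripper_width: 82.2
scene [391.6, 115.5] [386, 109, 12, 14, 141] [399.8 240.9 160. ]
scene [577.5, 135.7] [566, 126, 24, 20, 365] [637.7 482.4 160. ]
scene [630.7, 166.3] [620, 156, 20, 22, 350] [739.3 499.2 160. ]
scene [368.3, 216.6] [358, 207, 22, 21, 384] [552.   61.3 160. ]
scene [479.6, 238.8] [468, 228, 24, 23, 417] [688.5 176.6 160. ]
scene [387.7, 262.9] [376, 252, 24, 23, 433] [636.1  31.1 160. ]
scene [269.1, 326.1] [261, 317, 17, 20, 258] [ 615.2 -170.6  160. ]
scene [66.4, 445.8] [14, 394, 81, 86, 1472] [ 599.1 -458.6  160. ]
wrist [596.3, 27.4] [586, 18, 22, 20, 319] [362.3 216.1 160. ]
wrist [511.4, 193.9] [495, 177, 33, 36, 950] [489.3  57.6 160. ]
wrist [501.9, 268.9] [489, 264, 27, 10, 193] [551.7  33.6 160. ]
wrist [605.7, 277.3] [593, 267, 24, 22, 304] [611.1 160.2 160. ]
wrist [232.3, 290.6] [228, 285, 11, 12, 106] [ 488.6 -193.8  160. ]
```

View pics/scene7.png

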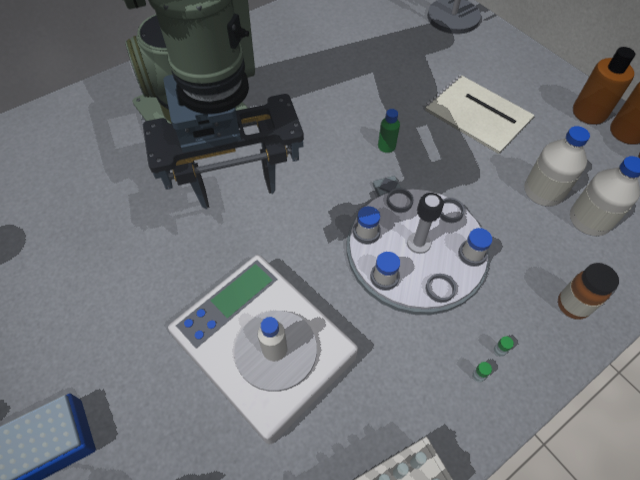

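View pics/wrist7.png

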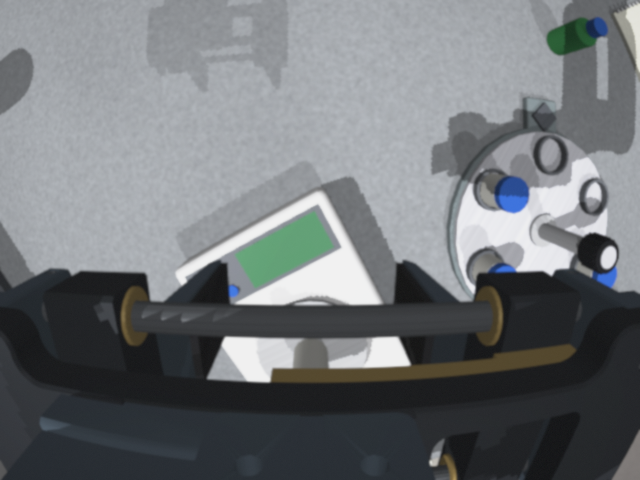

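The bottle stands upright on the pan. Its cap at (269,326) in the scene view gives about (615,-171) mm, and the pan centre is about (617,-170) mm. The robot is clear, so I'll hand in.

```bash
python3 -c "
from workcell import job;job.job_done()"
```

```text
the job is handed in; nothing more can be done
```

The tall bottle now stands upright and released near the middle of the balance pan, and I handed the job in at about 14 s of the 48 s allowed.

- **Turning:** I gripped the knob (it read 38 mm, later 36 mm) and turned the carousel 63° counter-clockwise. The wrist view then showed the bottle in line with the pointer diamond, about 2 mm from the mark by my estimate.
- **Moving:** I lifted the bottle straight up, carried it to the pan and lowered it until the force rose to about 5 N. I then released it and backed the robot away.
- **Last check:** The scene camera puts the cap at (615, -171) mm. My estimate of the pan centre is (617, -170) mm, so the offset is about 2 mm. In the last wrist view the gripper hides the bottle's cap, so only the scene view confirmed this.
- **Failures:** No checks failed, and the only small disagreements were a few mm between camera estimates.

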